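Turn the leaf of the packing guide

TASK

The packing guide on the bench has one leaf standing half open. Its faces are freshly painted, so touch it only on its tab: push the leaf by the tab with the fingertips, gently and without pinching it, over the spine until it lies flat on the pile on the other side. Leave the leaf beneath it lying where it is, and do not move the scissors, the ribbon spool or the marker that lie round the guide.

Things in the scene. Friction and masses are not known exactly. Their poses are not given: they have to be found in the camera images.
- guide: packing guide fixed to the bench: grey tray board on rubber feet, 176 (x) x 290 (y) mm, top 23 mm up, steel spine rod along its middle. Origin on the bench under the spine's centre; x along the spine (away from the robot at yaw 0), z up. Leaves to be turned lie at its -y side; at +y lies a fixed pile of turned plywood leaves, top 29 mm up, reaching 95 mm from the spine
- spine (a point): centre of the upper leaf's hinge line, 32 mm above the bench over the guide's origin; axes as the guide's. Two steel end blocks (10 x 18 mm in x and y, at x = +-81 mm) rise 13 mm above it
- leaf (a joint): hinge angle (rad) of the upper leaf, the one to turn: 0 = flat at the guide's -y side, pi/2 = upright, pi = flat on the pile at the +y side (stop). Stiff hinge, about 0.1 N m: the leaf stays where it is left. It starts between 0.55 and 1.0
- under_leaf (a joint): hinge angle of the leaf beneath, of the same size and sense, its tab centred 48 mm towards the guide's +x: 0 = flat on the tray board, where it lies and must stay; its upper face is 29 mm above the bench
- scissors: scissors lying on the bench, 87 x 199 x 9 mm, bystander; origin on the bench under their middle, long along y
- ribbon_spool: small ribbon spool lying on the bench, about 72 mm across, 32 mm high, with a tail of ribbon, bystander; the round spool's centre is 16 mm in x and 30 mm in y from the origin
- marker: marker pen lying on the bench, 17 x 135 x 16 mm, bystander; origin on the bench under its middle, long along y
- leaf_tab (a point): middle of the outer edge of the upper leaf's tab; turns with it. The leaf: rigid plywood, 150 mm along the spine, 95 mm from hinge line to edge, 6 mm thick (hinge line in its mid-plane), 60 to 130 g, biscuit outlines on both faces. Tab: 44 mm along the spine, projects 30 mm more (95 to 125 mm from the hinge line), centred 48 mm towards the guide's -x

How it is judged:
By the outcome, as a careful person would: the job done as asked, in the order asked, and still so for the second after the job is handed in, with the robot touching nothing.
It also fails if it takes over 38 s, if anything falls off the work surface, if the arm or the gripper's body presses on something with over 40 N, if the wrist force passes 120 N, or if a joint passes its speed limit or range.

ROBOT

A 6-joint arm with a two-finger parallel gripper is mounted at the origin on a cart in front of the work surface, level with it; the furniture and walls round the work are solid. World frame = base frame: x ahead of the robot, y to its left, z up, the work surface at z = 0. Lengths are in m, angles in rad, forces in N, time in s.
With the tool pointing down it reaches from about 0.35 to 0.775 m from the base axis. Payload 7.3 kg.
Tool frame: the origin (TCP) lies on the mounting face of the last link; the fingertips stand 178 mm ahead of it and the grasp point (between the pads) lies 159 mm ahead of it (robot.tcp_to_tips is the distance from the TCP to the fingertips, in m); z points along the fingers, y is the direction in which the jaws open and shut (so a half turn about z gives the same grasp; the last joint's range is limited). The gripper opens to 92 mm and grips with 3 to 60 N. Pads are 19 mm wide; open, the fingers measure 130 mm over their backs; the gripper's body (75 mm by 190 mm) begins 47 mm behind the grasp point.
Start: joints at [0.968, 0.342, 1.524, -0, 1.275, -0.146], TCP at [0.232, 0.471, 0.405] pointing down, gripper open.
Joint ranges: [-2.53, 2.53], [-0.77, 2.02], [0.04, 2.7], [-1, 4.14], [0.28, 2.66], [-3.11, 3.11]. Speed limits (rad/s): [2.57, 2.57, 3.14, 3.14, 3.14, 3.14].

INTERFACE

Orientations are given as [roll, pitch, yaw] about the fixed x, y, z axes, in that order (R = Rz(yaw) Ry(pitch) Rx(roll)).
In Python, from cell import robot, viewer gives the robot as it stands.
- The arm moves only by the shell command python3 -m creep 'ROWS' [OPENING] [FORCE]. ROWS is JSON, a list that holds one entry, the list of rows, each a list of 6 numbers: the shift along the world's x, y, z in mm, then the turn, a rotation vector about the world's x, y, z in degrees. A call has 1 to 5 rows; each row shifts and turns the pose as measured when the row begins; what a row does not reach is not made up. A row lasts 1/12 s, in which the tool goes at most 41.7 mm and 7.16 degrees, less where a joint would pass 70% of its speed; a pose out of reach is approached as far as the arm can. A call with a gripper value outside its range is refused whole. OPENING is the closure, from -1 (fully open) to 1 (shut), set as the call begins (- or left out, the last holds). The fingers move at their own pace and stop on an object; FORCE is the grip in N (left out, the last holds). Time passes only in rows, so rows that do not move let the fingers close. It gives the time, the measured TCP pose, the force and the opening at its end, in the units of the state.
- robot.observe(): the state, without advancing time (a new reading comes with each control period).
- viewer.read_camera(name): name is "side" or "top"; returns the picture (420x560x3 uint8, blue, green, red); there is no depth.
- viewer.camera_model(name): a dict with "fx", "fy", "cx", "cy" (pixels), "pose" (4x4, takes a point from camera to world coordinates). Camera axes: x right, y up, looking along -z (the intrinsics and any distortion apply to the point x, -y, -z); pixel columns grow to the right and rows downward; lengths in m; the calibration is good to about 2 mm. A picture is of the moment at which its call begins. camera_model takes no time and is no camera call.
- robot.hand_in(): hands the job in, once; it reports no verdict.
The state is a dict: "time": time; "qpos": joint angles; "qvel": joint speeds; "joint_efforts": joint torques, N m; "tool_pos": TCP position; "tool_rot": TCP orientation; "contact_force": force on the tool from outside, world axes, zero at the start; "torque": the same for the moment, N m; "opening": finger opening in m.
Only numpy, scipy, OpenCV 4.12 (cv2) and the standard library are available. Lean on these libraries where they do the work, as an engineer would, in place of code of your own. Each camera call takes 0.05 s, during which the arm holds its last target. There are 200 camera calls.

## Working session

There is one attempt and no reset: what is moved stays moved. The work goes in short steps, Python scripts to look and compute and a shell command to move; the robot and the scene stay as the last step left them, time stands still between calls to the robot, and variables do not carry over. Pictures are saved under pics/ and viewed, about 8 in all and at most 12, crops included, and the job is handed in when it is done.

```bash
ls; mkdir -p pics
python3 - <<'E'
from cell import robot, viewer
import cv2
for n in("top","side"):
    cv2.imwrite(f"pics/{n}0.png",cv2.resize(viewer.read_camera(n),(784,588)))
    m=viewer.camera_model(n);print({k:(v if k!="pose" else v) for k,v in m.items()})
s=robot.observe();print(s)
E
```

```text
pics
{'fx': 403.94871959783507, 'fy': 403.94871959783507, 'cx': 282.9430628576089, 'cy': 213.9863412815291, 'pose': array([[ 0.02332437,  0.98367906, -0.17841377,  0.37847277],
       [-0.99967676,  0.02114276, -0.01411961,  0.04845236],
       [-0.010117  ,  0.17868543,  0.98385424,  1.13417139],
       [ 0.        ,  0.        ,  0.        ,  1.        ]])}
{'fx': 475.1516450065481, 'fy': 475.1516450065481, 'cx': 276.29670021659314, 'cy': 206.599022156908, 'pose': array([[ 0.99987102, -0.00504562,  0.01524714,  0.58241364],
       [ 0.01586182,  0.45904046, -0.88827375, -0.86463458],
       [-0.00251716,  0.88840104,  0.45906128,  0.52543726],
       [ 0.        ,  0.        ,  0.        ,  1.        ]])}
{'time': 0.1, 'qpos': array([ 9.68028602e-01,  3.42662836e-01,  1.52488531e+00, -4.07752379e-05,
        1.27541627e+00, -1.46015207e-01]), 'qvel': array([ 0.00020758, -0.00126271, -0.00462751, -0.00057298,  0.00185854,
        0.00124401]), 'joint_efforts': array([ 1.40511376e-03, -4.32002878e+01, -2.44694817e+01,  7.19459332e-02,
        5.24444610e-02, -4.60434251e-05]), 'tool_pos': array([0.23147247, 0.47109358, 0.40412185]), 'tool_rot': array([-3.14022981e+00, -1.61009086e-04,  2.68485192e+00]), 'contact_force': array([ 0.58720944, -0.1512545 ,  0.26648672]), 'torque': array([ 0.01888462, -0.02681425,  0.00822171]), 'opening': 0.09173869593857271}
```

View pics/top0.png

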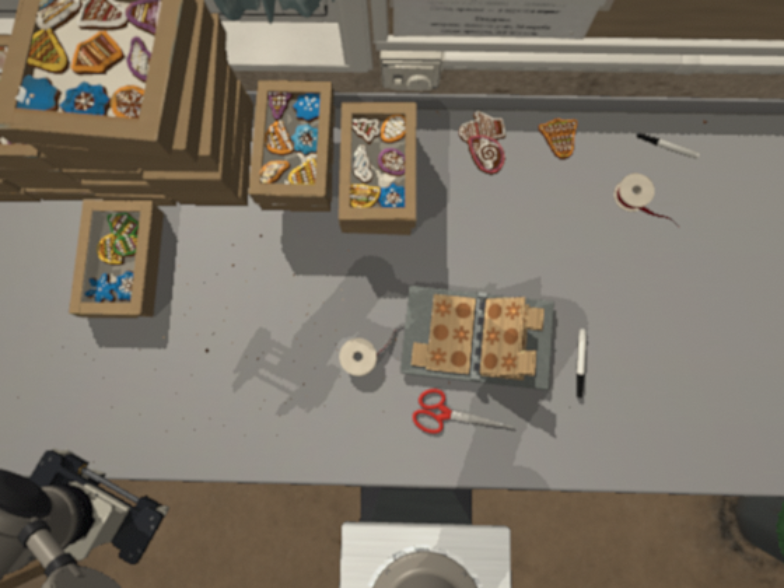

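View pics/side0.png

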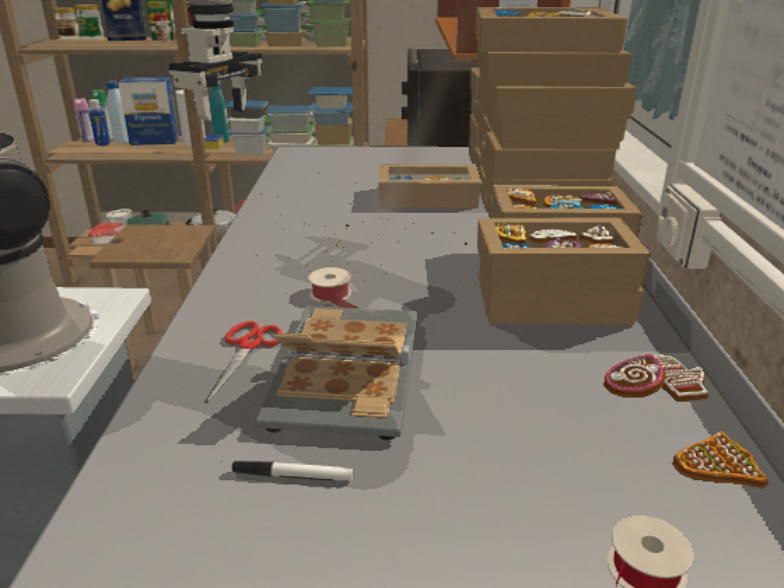

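The top view has +x up and +y to the left. The guide is around (478,337), the half-open leaf is right of the spine with its tab near (527,362), and the under leaf's tab is at (535,317). The scissors are in front, the spool to the left and the marker to the right. Next I'll look at enlarged crops.

Run:
```python
from cell import robot, viewer
import cv2
im=viewer.read_camera("top"); c=im[200:290,280:400]; a=cv2.resize(c,None,fx=6,fy=6,interpolation=cv2.INTER_CUBIC)
cv2.imwrite("pics/t1.png",a)
im=viewer.read_camera("side"); c=im[210:320,180:305]; a=cv2.resize(c,None,fx=5.4,fy=5.4,interpolation=cv2.INTER_CUBIC)
cv2.imwrite("pics/s1.png",a)
```

```text
(no output)
```

View pics/t1.png

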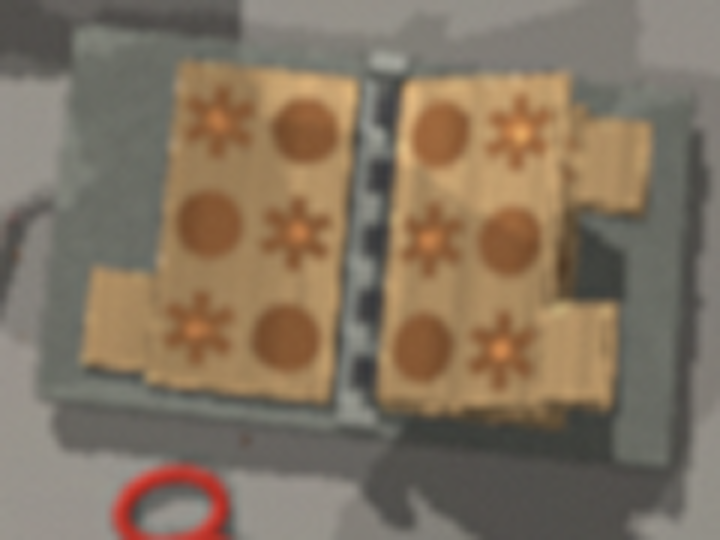

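View pics/s1.png

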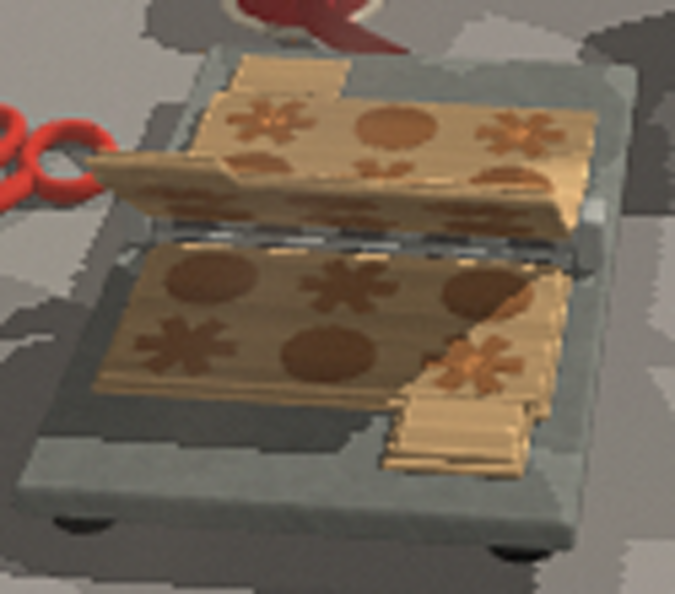

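Top crop: tray corners are (78,30), (692,95), (668,465) and (42,395), the end blocks are (388,62) and (358,410), and the upper tab's edge runs (615,303)–(610,410). Side crop: the tab's outer edge runs (88,155)–(215,158). I'll fit the pose to these points.

```bash
cat > h.py <<'E'
import numpy as np
from cell import robot, viewer
def proj(n,P):
    m=viewer.camera_model(n); T=np.linalg.inv(m["pose"]); p=T[:3,:3]@P+T[:3,3]
    return np.array([m["cx"]+m["fx"]*p[0]/-p[2], m["cy"]-m["fy"]*p[1]/-p[2]])
def guide(g,l):
    c,s=np.cos(g[2]),np.sin(g[2]); return np.array([g[0]+c*l[0]-s*l[1], g[1]+s*l[0]+c*l[1], l[2]])
def leafpt(x,r,a,t=0): # guide frame point: r from hinge, t offset normal (toward upper face)
    return np.array([x,-r*np.cos(a)+t*np.sin(a),0.032+r*np.sin(a)+t*np.cos(a)])
E
cat > fit.py <<'E'
from h import *
from scipy.optimize import least_squares
def T(u,v): return (np.array([u,v])+.5)/6-.5+[280,200]
def S(u,v): return (np.array([u,v])+.5)/5.4-.5+[180,210]
A=.088;B=.145
o=[("top",T(78,30),(A,B,.023)),("top",T(692,95),(A,-B,.023)),("top",T(668,465),(-A,-B,.023)),("top",T(42,395),(-A,B,.023)),
("top",T(388,62),(.081,0,.045)),("side",S(18,487),(-A,-B,.023)),("side",S(572,535),(A,-B,.023)),("side",S(636,68),(A,B,.023))]
L=[("top",T(615,303),(-.026,.125)),("top",T(610,410),(-.070,.125)),("side",S(88,155),(-.070,.125)),("side",S(213,157),(-.026,.125)),("top",T(570,73),(.075,.095)),("side",S(555,196),(.075,.095))]
def f(q):
    return np.concatenate([proj(n,guide(q,np.array(l)))-p for n,p,l in o]+[proj(n,guide(q,leafpt(*l,q[3],.0)))-p for n,p,l in L])
r=least_squares(f,[.45,-.05,0,.8],loss="soft_l1")
print(r.x.round(4)); print(f(r.x).reshape(-1,2).round(1).tolist())
print("tab",guide(r.x,leafpt(-.048,.125,r.x[3])))
# bystanders on bench from top (big image /1.4)
def ray(u,v,z,n="top"):
    m=viewer.camera_model(n);d=m["pose"][:3,:3]@np.array([(u-m["cx"])/m["fx"],-(v-m["cy"])/m["fy"],-1]);c=m["pose"][:3,3]
    return (c+d*(z-c[2])/d[2]).round(3)
for k,(u,v,z) in dict(spool=(357,356,.032),sc1=(415,412,.005),sc2=(515,430,.005),sctop=(432,390,.005),mk1=(582,330,.01),mk2=(580,396,.01)).items(): print(k,ray(u/1.4,v/1.4,z))
E
python3 fit.py
```

```text
[ 0.5116 -0.0978 -0.0891  0.7197]
[[-0.2, -1.7], [0.9, -1.3], [0.8, 0.5], [-1.2, 0.2], [0.5, -0.5], [-2.6, 0.4], [-0.1, -1.5], [-0.2, -0.9], [0.2, -0.4], [-0.2, -0.7], [-1.6, -0.3], [1.1, 0.7], [-0.1, -0.7], [-0.5, -0.3]]
tab [ 0.45538996 -0.18719844  0.11439399]
spool [0.465 0.138 0.032]
sc1 [0.36  0.022 0.005]
sc2 [ 0.331 -0.172  0.005]
sctop [ 0.404 -0.01   0.005]
mk1 [ 0.529 -0.307  0.01 ]
mk2 [ 0.399 -0.299  0.01 ]
```

The fit has residuals of 1–2 px. The guide is at (0.512,−0.098) with yaw −5.1°, and the leaf is at 0.72 rad. I'll shut the fingers and fly over to the −y side, turning the jaws parallel to the spine.

```bash
cat >> h.py <<'E'
from scipy.spatial.transform import Rotation as Ro
G=np.array([.5116,-.0978,-.0891]); W=.0105
def goal(a,th,r,clear,x=-.048):
    "a leaf angle deg, th tilt deg, tip corner at r on pushed face, clear m off along leaf normal -> shift mm, rotvec deg"
    a,th=np.radians([a,th]); c=leafpt(x,r,a,-.003-clear)
    tip=c-W*np.array([0,np.cos(th),np.sin(th)]); tcp=tip-.178*np.array([0,np.sin(th),-np.cos(th)])
    R=Ro.from_euler("z",G[2])*Ro.from_rotvec([th,0,0])*Ro.from_euler("xyz",[np.pi,0,np.pi/2])
    return guide(G,tcp),R
def delta(*k,p=None,**kw):
    s=robot.observe(); P,R=goal(*k,**kw); C=Ro.from_euler("xyz",s["tool_rot"])
    print(k,"tcp",P.round(3),"shift",((P-s["tool_pos"])*1e3).round(1),"turn",np.degrees((R*C.inv()).as_rotvec()).round(1))
E
for i in 1 2 3 4; do :; done
python3 -m creep '[[[14,-38,0,0,0,-3.5],[14,-38,0,0,0,-3.5],[14,-38,0,0,0,-3.5],[14,-38,0,0,0,-3.5],[14,-38,0,0,0,-3.5]]]' 1 10
python3 -m creep '[[[12,-38,0,0,0,-3.5],[12,-38,0,0,0,-3.5],[12,-38,0,0,0,-3.5],[12,-38,0,0,0,-3.5],[12,-38,0,0,0,-3.5]]]'
python3 -m creep '[[[12,-38,0,0,0,-3.5],[12,-38,0,0,0,-3.5],[12,-38,0,0,0,-3.5],[12,-38,0,0,0,-3.5],[12,-38,0,0,0,-3.5]]]'
python3 -c "
from h import *
for k in [(41,49,.105,.03),(41,49,.105,.005),(60,30,.105,0),(90,0,.107,0),(120,0,.11,0),(150,0,.11,0),(180,0,.11,0)]: delta(*k)
print(robot.observe())"
```

```text
time: 0.62
tool_pos: [0.3, 0.2802, 0.4022]
tool_rot: [-3.141, -0.002, 2.38]
contact_force: [1.0, -0.5, 0.9]
opening: 0.0632
time: 1.03
tool_pos: [0.3596, 0.081, 0.4025]
tool_rot: [3.14, -0.001, 2.061]
contact_force: [0.7, 0.7, 0.0]
opening: 0.0296
time: 1.45
tool_pos: [0.4189, -0.119, 0.4033]
tool_rot: [3.138, -0.0, 1.738]
contact_force: [2.0, 0.5, -0.1]
opening: 0.0008
(41, 49, 0.105, 0.03) tcp [ 0.442 -0.335  0.185] shift [  23.4 -215.7 -218.4] turn [ 49.1   2.1 -13.7]
(41, 49, 0.105, 0.005) tcp [ 0.444 -0.318  0.204] shift [  24.8 -199.3 -199.6] turn [ 49.1   2.1 -13.7]
(60, 30, 0.105, 0) tcp [ 0.45  -0.246  0.27 ] shift [  31.3 -127.1 -132.9] turn [ 30.    1.4 -14.3]
(90, 0, 0.107, 0) tcp [ 0.463 -0.107  0.317] shift [ 43.7  12.  -86.3] turn [ -0.    0.2 -14.7]
(120, 0, 0.11, 0) tcp [ 0.468 -0.052  0.307] shift [ 48.7  67.2 -96.5] turn [ -0.    0.2 -14.7]
(150, 0, 0.11, 0) tcp [ 0.471 -0.011  0.268] shift [  52.3  108.4 -135.7] turn [ -0.    0.2 -14.7]
(180, 0, 0.11, 0) tcp [0.473 0.006 0.213] shift [  53.8  124.6 -190.3] turn [ -0.    0.2 -14.7]
{'time': 1.45, 'qpos': array([-0.45396042,  0.1779175 ,  1.7544429 ,  0.002507  ,  1.20612576,
       -0.62239742]), 'qvel': array([-0.90084192,  0.47312567, -0.59453034,  0.01039563,  0.10867594,
       -0.12537595]), 'joint_efforts': array([  2.76315987, -36.74173594, -20.98846436,  -0.25065626,
         0.0826323 ,   0.04056166]), 'tool_pos': array([ 0.41886539, -0.11900985,  0.40325706]), 'tool_rot': array([ 3.13770248e+00, -9.47772489e-05,  1.73834304e+00]), 'contact_force': array([ 2.03649975,  0.52205276, -0.11907414]), 'torque': array([-0.08648602, -0.0089986 , -0.00928873]), 'opening': 0.0007761262758167788}
```

```bash
python3 -m creep '[[[3,-36,0,5,0,-2.7],[3,-36,0,5,0,-2.7],[3,-36,0,5,0,-2.7],[3,-36,0,5,0,-2.7],[3,-36,0,5,0,-2.7]]]'
python3 -m creep '[[[1,-15,-10,5,0.5,0],[1,-15,-10,5,0.5,0],[1,-15,-10,5,0.5,0],[1,-15,-10,5,0.5,0],[1,-10,-10,4,0.5,0]]]'
python3 -c "
from h import *
for k in [(41,49,.105,.03)]: delta(*k)
print(robot.observe()['qpos'])"
```

```text
time: 1.87
tool_pos: [0.4337, -0.3087, 0.4037]
tool_rot: [3.111, -0.45, 1.494]
contact_force: [0.3, 0.3, -0.5]
opening: 0.0005
time: 2.28
tool_pos: [0.4369, -0.3901, 0.3522]
tool_rot: [-3.056, -0.878, 1.408]
contact_force: [-0.5, 1.2, -0.1]
opening: 0.0004
(41, 49, 0.105, 0.03) tcp [ 0.442 -0.335  0.185] shift [   5.4   55.4 -167.4] turn [-1.7 -3.   0.5]
[-0.97335443  0.67282101  1.25829074  0.52121452  1.92857013 -0.8514735 ]
```

```bash
python3 -m creep '[[[1,0,-34,-0.4,-0.6,0],[1,0,-34,-0.4,-0.6,0],[1,0,-34,-0.4,-0.6,0],[1,0,-34,-0.4,-0.6,0],[1,0,-31,0,-0.6,0]]]'
python3 -m creep '[[[0,20,0,0,0,0],[0,20,0,0,0,0],[0,14,0,0,0,0],[0,0,0,0,0,0]]]'
python3 - <<'E'
from h import *; import cv2
for k in [(41,49,.105,.03),(41,49,.105,.0)]: delta(*k)
print(robot.observe()['contact_force'])
a=viewer.read_camera("top")[195:285,290:400];b=viewer.read_camera("side")[180:300,150:290]
f=lambda i:cv2.resize(i,(395,380),interpolation=cv2.INTER_CUBIC)
cv2.imwrite("pics/c2.png",np.hstack([f(a),f(b)]))
E
```

```text
time: 2.7
tool_pos: [0.441, -0.3948, 0.1799]
tool_rot: [3.131, -0.853, 1.476]
contact_force: [0.2, -0.2, -0.0]
opening: 0.0004
time: 3.03
tool_pos: [0.4385, -0.3379, 0.1669]
tool_rot: [-3.131, -0.866, 1.457]
contact_force: [-0.2, -0.7, -0.4]
opening: 0.0005
(41, 49, 0.105, 0.03) tcp [ 0.442 -0.335  0.185] shift [ 3.7  3.2 18. ] turn [-0.6 -0.3  0.9]
(41, 49, 0.105, 0.0) tcp [ 0.444 -0.315  0.207] shift [ 5.5 22.8 40.6] turn [-0.6 -0.3  0.9]
[-0.15738855 -0.65694272 -0.37885084]
```

View pics/c2.png

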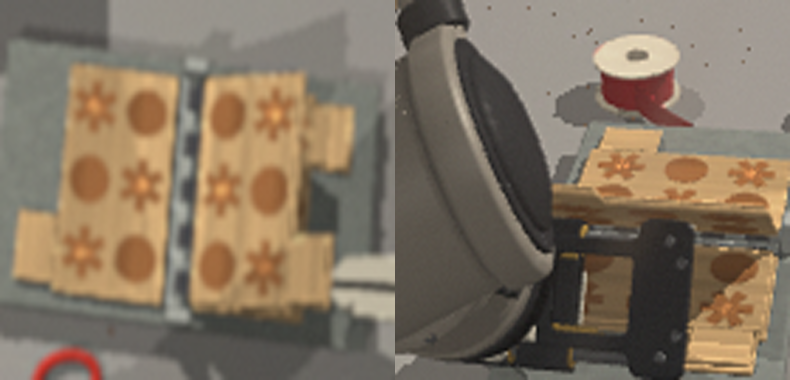

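The picture shows the fingertips under the tab, at about (335,265) in the top half, with clear space to the under leaf. Now I'll raise along the leaf's normal.

```bash
python3 -m creep '[[[2,5,12,0,0,0.4],[2,5,12,0,0,0.4],[0,5,8,0,0,0]]]'
python3 -m creep '[[[0,2,4,0,0,0],[0,2,3,0,0,0],[0,2,3,0,0,0]]]'
python3 -c "
from h import *
for k in [(41,49,.105,.0),(45,45,.105,0),(50,40,.105,0),(60,30,.105,0)]: delta(*k)"
```

```text
time: 3.38
tool_pos: [0.4431, -0.3272, 0.2016]
tool_rot: [-3.135, -0.861, 1.473]
contact_force: [0.1, 0.1, 0.2]
opening: 0.0004
time: 3.63
tool_pos: [0.4437, -0.3211, 0.2164]
tool_rot: [3.14, -0.856, 1.479]
contact_force: [-0.3, -0.7, -1.9]
opening: 0.0004
(41, 49, 0.105, 0.0) tcp [ 0.444 -0.315  0.207] shift [ 0.3  6.  -8.9] turn [-0.   0.   0.2]
(45, 45, 0.105, 0) tcp [ 0.445 -0.302  0.223] shift [ 1.5 18.7  6.2] turn [-4.   0.4  0.2]
(50, 40, 0.105, 0) tcp [ 0.447 -0.285  0.24 ] shift [ 3.  36.  23.7] turn [-9.   0.9  0.2]
(60, 30, 0.105, 0) tcp [ 0.45  -0.246  0.27 ] shift [ 6.5 74.9 53.9] turn [-19.    1.8   0.2]
```

Contact shows as about −1.9 N. Now I'll follow the arc gently, rotating the tool with the leaf.

```bash
python3 -m creep '[[[0.6,7,5,-1.8,0.2,0],[0.6,7,5,-1.8,0.2,0],[0.6,7,5,-1.8,0.2,0],[0.6,7,5,-1.8,0.2,0],[0.6,7,5,-1.8,0.2,0]]]'
python3 -m creep '[[[0.7,8,6,-2,0.2,0],[0.7,8,6,-2,0.2,0],[0.7,8,6,-2,0.2,0],[0.7,8,6,-2,0.2,0],[0.7,8,6,-2,0.2,0]]]'
python3 -c "
from h import *
for k in [(55,35,.108,.0),(60,30,.108,0),(70,20,.108,0),(80,10,.108,0)]: delta(*k)"
```

```text
time: 4.05
tool_pos: [0.4461, -0.287, 0.2431]
tool_rot: [3.142, -0.687, 1.474]
contact_force: [0.1, -2.0, -0.5]
opening: 0.0004
time: 4.47
tool_pos: [0.4491, -0.2463, 0.2753]
tool_rot: [3.14, -0.5, 1.472]
contact_force: [-0.4, -0.0, -1.6]
opening: 0.0008
(55, 35, 0.108, 0.0) tcp [ 0.448 -0.268  0.259] shift [ -0.8 -21.6 -16.8] turn [ 6.4 -0.5  0.6]
(60, 30, 0.108, 0) tcp [ 0.45  -0.248  0.273] shift [ 1.  -1.3 -2.4] turn [ 1.4 -0.   0.6]
(70, 20, 0.108, 0) tcp [ 0.454 -0.204  0.296] shift [ 4.9 42.7 20.9] turn [-8.6  0.9  0.6]
(80, 10, 0.108, 0) tcp [ 0.458 -0.156  0.311] shift [ 9.1 90.1 36. ] turn [-18.5   1.9   0.6]
```

Tracking is good. I'll continue to 80° and then check with a picture.

```bash
python3 -m creep '[[[1,8.5,4.5,-1.7,0.2,0.1],[1,8.5,4.5,-1.7,0.2,0.1],[1,8.5,4.2,-1.7,0.2,0.1],[1,8.5,4,-1.7,0.2,0.1],[1,8.5,4,-1.7,0.2,0.1]]]'
python3 -m creep '[[[0.9,9.5,3.2,-2,0.2,0],[0.9,9.5,3.2,-2,0.2,0],[0.9,9.5,3,-2,0.2,0],[0.9,9.5,3,-2,0.2,0],[0.9,9.5,2.6,-2,0.2,0]]]'
python3 - <<'E'
from h import *; import cv2
for k in [(80,10,.108,0),(90,0,.108,0),(100,0,.108,0)]: delta(*k)
a=viewer.read_camera("top")[195:285,290:400];b=viewer.read_camera("side")[160:300,150:290]
f=lambda i:cv2.resize(i,(395,380),interpolation=cv2.INTER_CUBIC)
cv2.imwrite("pics/c3.png",np.hstack([f(a),f(b)]))
E
```

```text
time: 4.88
tool_pos: [0.4537, -0.2016, 0.299]
tool_rot: [3.141, -0.338, 1.479]
contact_force: [-0.4, -0.3, -1.1]
opening: 0.0006
time: 5.3
tool_pos: [0.4578, -0.1513, 0.3159]
tool_rot: [3.14, -0.151, 1.479]
contact_force: [0.5, -0.5, -0.0]
opening: 0.0003
(80, 10, 0.108, 0) tcp [ 0.458 -0.156  0.311] shift [ 0.4 -4.9 -4.6] turn [ 1.3 -0.   0.2]
(90, 0, 0.108, 0) tcp [ 0.463 -0.107  0.318] shift [ 4.8 44.4  2.1] turn [-8.6  0.9  0.2]
(100, 0, 0.108, 0) tcp [ 0.464 -0.088  0.317] shift [ 6.4 63.1  1. ] turn [-8.6  0.9  0.2]
```

View pics/c3.png

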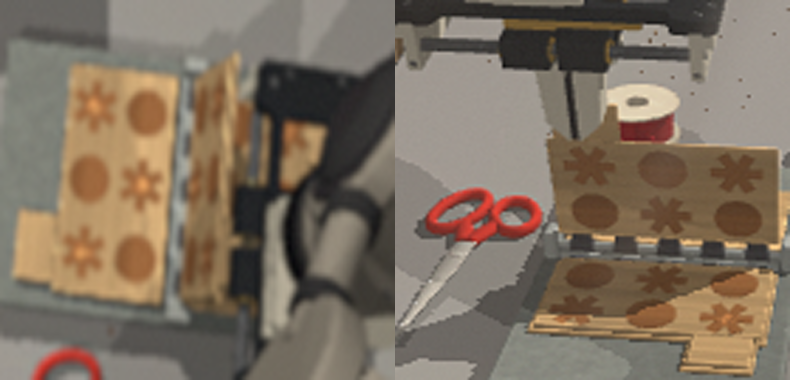

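The leaf is at about 80°, with the tips on the tab and clear of the leaf's shoulder. I'll go on over the top, keeping r≈0.112.

```bash
python3 -m creep '[[[1,9,1.5,-1.7,0.2,0],[1,9,1.5,-1.7,0.2,0],[1,9,1,-1.7,0.2,0],[1,9,1,-1.7,0.2,0],[1,9,0.5,-1.7,0.2,0]]]'
python3 -m creep '[[[0.5,6,0,0,0,0],[0.5,6,0,0,0,0],[0.4,6,-0.5,0,0,0],[0.4,6,-0.5,0,0,0],[0.3,6,-1,0,0,0]]]'
python3 -c "
from h import *
for k in [(100,0,.112,0),(105,0,.112,0),(120,0,.112,0),(135,0,.112,0),(150,0,.112,0)]: delta(*k)"
```

```text
time: 5.82
tool_pos: [0.4626, -0.107, 0.3216]
tool_rot: [-3.139, -0.002, 1.478]
contact_force: [1.0, -0.3, 1.5]
opening: 0.0003
time: 6.23
tool_pos: [0.4649, -0.076, 0.3192]
tool_rot: [-3.138, -0.005, 1.477]
contact_force: [-0.0, -0.5, -1.2]
opening: 0.0004
(100, 0, 0.112, 0) tcp [ 0.464 -0.088  0.321] shift [ -0.5 -11.5   1.6] turn [-0.3 -0.2  0.3]
(105, 0, 0.112, 0) tcp [ 0.465 -0.078  0.319] shift [ 0.3 -2.  -0.3] turn [-0.3 -0.2  0.3]
(120, 0, 0.112, 0) tcp [ 0.468 -0.051  0.308] shift [  2.8  25.2 -10.7] turn [-0.3 -0.2  0.3]
(135, 0, 0.112, 0) tcp [ 0.47  -0.027  0.291] shift [  4.9  48.8 -27.9] turn [-0.3 -0.2  0.3]
(150, 0, 0.112, 0) tcp [ 0.471 -0.009  0.269] shift [  6.5  67.2 -50.6] turn [-0.3 -0.2  0.3]
```

```bash
python3 -m creep '[[[0.5,5.2,-1.7,0,0,0],[0.5,5.2,-1.9,0,0,0],[0.5,5.1,-2.2,0,0,0],[0.5,5.1,-2.4,0,0,0],[0.5,5,-2.6,0,0,0]]]'
python3 -m creep '[[[0.4,5,-3,0,0,0],[0.4,4.8,-3.2,0,0,0],[0.4,4.8,-3.5,0,0,0],[0.4,4.6,-3.8,0,0,0],[0.4,4.4,-4,0,0,0]]]'
python3 -c "
from h import *
for k in [(135,0,.113,0),(150,-6,.113,0),(165,-12,.114,0),(180,-15,.114,0)]: delta(*k)"
```

```text
time: 6.65
tool_pos: [0.4675, -0.0478, 0.3075]
tool_rot: [-3.138, -0.007, 1.476]
contact_force: [0.3, 0.1, 1.0]
opening: 0.0006
time: 7.07
tool_pos: [0.4696, -0.0214, 0.288]
tool_rot: [-3.138, -0.007, 1.477]
contact_force: [0.1, 0.6, -0.8]
opening: 0.0001
(135, 0, 0.113, 0) tcp [ 0.47  -0.027  0.292] shift [ 0.2 -5.1  4.1] turn [-0.4 -0.2  0.3]
(150, -6, 0.113, 0) tcp [0.473 0.011 0.269] shift [  3.5  32.  -18.7] turn [-6.4  0.4  0.3]
(165, -12, 0.114, 0) tcp [0.476 0.042 0.241] shift [  6.3  63.4 -47.3] turn [-12.3   0.9   0.3]
(180, -15, 0.114, 0) tcp [0.477 0.056 0.21 ] shift [  7.5  77.2 -78.3] turn [-15.3   1.2   0.3]
```

```bash
python3 -m creep '[[[0.7,6.4,-3.7,-1.3,0.1,0],[0.7,6.4,-3.7,-1.3,0.1,0],[0.7,6.4,-3.7,-1.3,0.1,0],[0.7,6.4,-3.7,-1.3,0.1,0],[0.7,6.4,-3.7,-1.3,0.1,0]]]'
python3 - <<'E'
from h import *; import cv2
for k in [(150,-6,.113,0),(165,-12,.114,0),(180,-15,.114,0)]: delta(*k)
a=viewer.read_camera("top")[195:285,270:380];b=viewer.read_camera("side")[160:300,150:290]
f=lambda i:cv2.resize(i,(395,380),interpolation=cv2.INTER_CUBIC)
cv2.imwrite("pics/c4.png",np.hstack([f(a),f(b)]))
E
```

```text
time: 7.48
tool_pos: [0.473, 0.013, 0.2668]
tool_rot: [-3.139, 0.11, 1.475]
contact_force: [-0.1, 1.1, 0.1]
opening: 0.0004
(150, -6, 0.113, 0) tcp [0.473 0.011 0.269] shift [ 0.1 -2.4  2.4] turn [ 0.3 -0.2  0.4]
(165, -12, 0.114, 0) tcp [0.476 0.042 0.241] shift [  2.9  29.  -26.1] turn [-5.7  0.4  0.4]
(180, -15, 0.114, 0) tcp [0.477 0.056 0.21 ] shift [  4.2  42.8 -57.2] turn [-8.7  0.6  0.4]
```

View pics/c4.png

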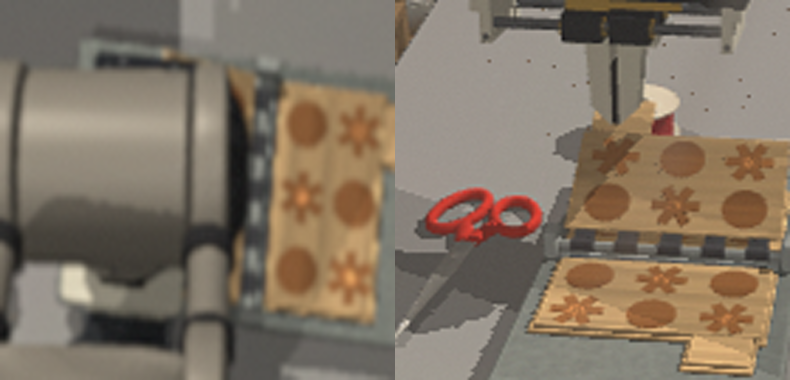

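The side view shows the tips on the tab at about (615,120), with the leaf at about 150° and the under leaf flat. I'll finish the arc.

```bash
python3 -m creep '[[[0.6,6.2,-4.7,-1.2,0.1,0],[0.6,6,-5,-1.2,0.1,0],[0.6,5.8,-5.2,-1.2,0.1,0],[0.6,5.5,-5.5,-1.2,0.1,0],[0.6,5.2,-5.7,-1,0.1,0]]]'
python3 -m creep '[[[0.3,3.5,-5.5,-0.8,0.1,0],[0.3,3,-5.7,-0.8,0.1,0],[0.3,2.4,-5.8,-0.6,0.1,0]]]'
python3 -c "
from h import *
for k in [(175,-14,.114,0),(180,-15,.114,0)]: delta(*k)"
```

```text
time: 8.0
tool_pos: [0.4763, 0.0421, 0.2405]
tool_rot: [-3.14, 0.211, 1.475]
contact_force: [-0.1, -1.0, -0.4]
opening: 0.0005
time: 8.25
tool_pos: [0.4774, 0.0514, 0.2229]
tool_rot: [-3.139, 0.249, 1.476]
contact_force: [0.2, -0.8, 0.6]
opening: 0.0002
(175, -14, 0.114, 0) tcp [0.477 0.052 0.22 ] shift [-0.6  0.6 -2.7] turn [ 0.3 -0.2  0.4]
(180, -15, 0.114, 0) tcp [0.477 0.056 0.21 ] shift [ -0.3   4.4 -13.2] turn [-0.7 -0.1  0.4]
```

```bash
python3 -m creep '[[[0,1.3,-4,0,0,0],[0,1.2,-4,0,0,0],[0,0.5,-3,0,0,0]]]'
python3 -m creep '[[[0,0,-2,0,0,0],[0,0,-2,0,0,0]]]'
python3 -m creep '[[[0,0,-2,0,0,0]]]'
```

```text
time: 8.5
tool_pos: [0.4774, 0.0546, 0.2105]
tool_rot: [-3.138, 0.248, 1.476]
contact_force: [-0.3, 0.3, 0.3]
opening: 0.0005
time: 8.67
tool_pos: [0.4776, 0.0544, 0.2083]
tool_rot: [-3.139, 0.249, 1.475]
contact_force: [-9.3, 6.1, 34.2]
opening: 0.0009
time: 8.75
tool_pos: [0.4775, 0.0546, 0.2084]
tool_rot: [-3.14, 0.249, 1.474]
contact_force: [-8.8, 5.2, 30.7]
opening: 0.0004
```

The leaf is on its stop: force rises to about 34 N within 2 mm of the predicted height. I'll lift off.

```bash
python3 -m creep '[[[0,0,4,0,0,0],[0,0,10,0,0,0],[0,0,25,0,0,0],[0,0,35,0,0,0],[0,0,35,0,0,0]]]'
python3 -m creep '[[[-5,35,20,0,0,0],[-10,38,0,0,0,0],[-10,38,0,0,0,0],[-10,38,0,0,0,0],[-10,38,0,0,0,0]]]'
python3 -m creep '[[[-15,36,0,0,0,0],[-15,36,0,0,0,0],[-15,36,0,0,0,0],[0,0,0,0,0,0],[0,0,0,0,0,0]]]'
python3 - <<'E'
from h import *; import cv2
a=viewer.read_camera("top")[190:320,250:430];b=viewer.read_camera("side")[180:350,130:310]
f=lambda i:cv2.resize(i,(395,373),interpolation=cv2.INTER_CUBIC)
cv2.imwrite("pics/c5.png",np.hstack([f(a),f(b)])); print(robot.observe()['contact_force'])
E
```

```text
time: 9.17
tool_pos: [0.4751, 0.054, 0.3173]
tool_rot: [-3.126, 0.248, 1.476]
contact_force: [0.8, 0.2, -0.3]
opening: 0.0003
time: 9.58
tool_pos: [0.4314, 0.2401, 0.3503]
tool_rot: [3.137, 0.242, 1.458]
contact_force: [0.4, 0.2, -0.5]
opening: 0.0006
time: 10.0
tool_pos: [0.3807, 0.3588, 0.3528]
tool_rot: [3.136, 0.235, 1.465]
contact_force: [0.4, -0.2, 0.4]
opening: 0.0002
[-0.27789591 -0.35055231 -1.43103503]
```

View pics/c5.png

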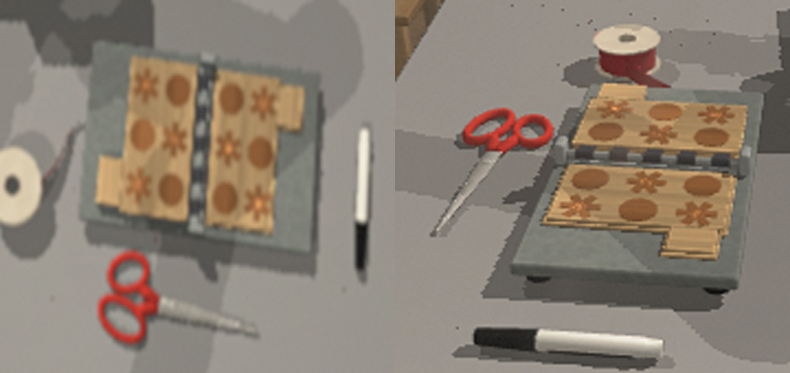

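The leaf lies flat on the pile with its tab at (108,180) in the top half. The under leaf is flat, and the scissors, spool and marker are where they were. I'm handing in.

```bash
python3 -c "
from cell import robot
print(robot.hand_in())"
```

```text
the job is handed in; nothing more can be done
None
```

The leaf now lies flat on the pile at the +y side, and I handed the job in at about 10 s of the 38 s allowed. I pushed it by its tab only, with the fingers shut: from underneath at first, then over the spine and down onto the stop.

**Last pictures (top and side):** the leaf is flat, the under leaf is flat in its place, and the scissors, ribbon spool and marker look unmoved. The gripper was well clear, with the force reading near zero. I judged the bystanders by eye and did not re-measure their positions.

**Force:** contact stayed at about 2 N or less while the leaf turned. The final press against the stop briefly read about 34 N upward (36 N in all), which is firmer than I intended for a gentle push. It acted through the fingertips on the tab and was well under the 120 N wrist limit.

**Not checked:** I had no direct sensing of contact on the painted faces. The computed tip position stayed on the tab throughout, and the pictures agreed with it.

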